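Seat the plug-in and give the two-button start

TASK

Push the blue plug-in unit along its guide rails with the fingertips until it is fully home against the back stop of the test bay, without lifting it. Then press the two green start buttons down together, one under each fingertip, hold both fully down for at least two seconds, and let both come up again together. Never press the red stop or the yellow buttons, and leave everything else on the bench where it is.

Things in the scene. Friction and masses are not known exactly. Their poses are not given: they have to be found in the camera images.
- plug_in: loose blue plug-in unit, a flat-faced block 120 (x) x 62 (y) x 50 mm high, about 0.4 kg; origin at the centre of its underside, x towards its rear, which faces the back stop; its cream front faces the robot. It already lies between the guide rails, part of the way in
- bay: fixed test bay on the table. Origin on the table, x points inward (towards the back stop). Base plate 6 mm thick, x from -130 to 100 mm, 112 mm wide; two guide rails 34 mm high on it, x from -20 to 85 mm, 68 mm apart inside; back stop 56 mm high with its inner face at x = 85 mm. With the unit fully home against the stop, the unit's origin is at x = 25 mm and its front at x = -35 mm, 15 mm proud of the rails
- start_box: fixed grey box 130 (x) x 160 (y) x 50 mm high with a dark top; origin at the centre of its underside, x away from the robot, y to the left. It carries two green buttons and one red stop button
- start_left (a joint): green push button of a pair on start_box, radius 14 mm, its top 74 mm above the table; the two stand 64 mm apart along the box's y axis (22 mm towards the robot from the box's centre line, this one 32 mm to the left (+y)). It is pressed straight down: joint 0 = up, 0.008 m = fully down; springs back by itself; starts to move at 1.2 N, bottoms at 4 N
- start_right (a joint): green push button of a pair on start_box, radius 14 mm, its top 74 mm above the table; the two stand 64 mm apart along the box's y axis (22 mm towards the robot from the box's centre line, this one 32 mm to the right (-y)). It is pressed straight down: joint 0 = up, 0.008 m = fully down; springs back by itself; starts to move at 1.2 N, bottoms at 4 N
- start_left_top (a point): centre of the top face of the left green button; moves down with it
- start_right_top (a point): centre of the top face of the right green button; moves down with it
- stop (a joint): red stop button on start_box, radius 12 mm in a yellow collar, 36 mm beyond the box's centre line, top 72 mm above the table; 0 = up, 0.006 m = fully down; leave alone
- standby_box: fixed grey box 130 (x) x 160 (y) x 50 mm high with a dark top; origin at the centre of its underside, x away from the robot, y to the left. A second box like start_box, but with two yellow buttons and an amber lamp; not to be used. The two boxes may stand on either side of the bay
- standby_left (a joint): yellow button, 0 = up, 0.008 m = down; leave alone
- standby_right (a joint): yellow button, 0 = up, 0.008 m = down; leave alone
- spare_unit: loose grey block like plug_in (120 x 62 x 50 mm), origin under its centre; bystander
- adapter: small loose brass connector adapter, 22 mm wide, 22 mm high, standing beside the front of the bay; bystander
- mug: loose blue mug, 80 mm wide, 90 mm high; bystander
- cleaner: loose white spray can, 56 mm wide, 150 mm high; bystander
- spool: loose copper-coloured spool, 60 mm wide, 40 mm high; bystander
- parts_tray: loose orange tray 120 x 160 x 35 mm; bystander
- pocket_meter: loose dark hand-held meter 150 x 78 x 32 mm; bystander
There are look-alikes about, which are no part of the job. Leave any pink look-alike of the plug_in alone. Leave any purple look-alike of the start_box alone.

How it is judged:
By the outcome, as a careful person would: the job done as asked, in the order asked, and still so for the second after the job is handed in, with the robot touching nothing.
It also fails if it takes over 56 s, if anything falls off the work surface, if the arm or the gripper's body presses on something with over 40 N, if the wrist force passes 120 N, or if a joint passes its speed limit or range.

ROBOT

A 6-joint arm with a two-finger parallel gripper is mounted at the origin on the work surface. World frame = base frame: x ahead of the robot, y to its left, z up, the work surface at z = 0. Lengths are in mm, angles in rad, forces in N, time in s.
With the tool pointing down it reaches from about 425 to 950 mm from the base axis. Payload 14.7 kg.
Tool frame: the origin (TCP) lies midway between the tips of the shut fingers; the grasp point (between the pads) lies bot.grip_depth behind it (bot.grip_depth is the distance from the TCP to the grasp point, in mm); z points along the fingers, y is the direction in which the jaws open and shut (so a half turn about z gives the same grasp; the last joint's range is limited). The gripper opens to 85 mm and grips with 20 to 120 N. Pads are 22 mm wide; open, the fingers measure 114 mm over their backs; the gripper's body (76 mm by 85 mm) begins 54 mm behind the grasp point. The pads swing forward as they close: fully open they stand 13 mm farther back than shut.
Start: joints at [1.082, 0.48, 1.596, -0, 1.065, -0.047], TCP at [277.895, 587.594, 231.297] pointing down, gripper open.
Joint ranges: [-2.75, 2.75], [-0.82, 2.05], [0.23, 2.67], [-1.56, 4.7], [0.09, 2.69], [-2.92, 2.92]. Speed limits (rad/s): [1.89, 1.89, 2.39, 3.01, 3.01, 3.01].

INTERFACE

Orientations are given as a 3x3 rotation matrix whose columns are the frame's x, y, z axes.
In Python, from workcell import monitor, vision, ticket, bot gives the robot as it stands.
- The arm moves only by the tool servo_tool, never from a script. Its argument "plan" is a list of rows, each a list of 7 numbers: the turn, a rotation vector about the tool's x, y, z in degrees, then the shift along the tool's x, y, z in mm, then the closure, from 0 (fully open) to 1 (shut). A call has 1 to 20 rows; each row shifts and turns the commanded pose from where the row before left it, along the tool's axes as they then stand; what a row does not reach is not made up. A row lasts 1/12 s, in which the tool goes at most 41.7 mm and 7.16 degrees, less where a joint would pass 70% of its speed; a pose out of reach is approached as far as the arm can. A call is refused whole if a number of a shift passes 41.7 or a number of a turn 7.16, either way. A call with a gripper value outside its range is refused whole. The fingers move at their own pace and stop on an object; "grip_force" is the grip in N (left out, the last holds). Time passes only in rows, so rows that do not move let the fingers close. It gives the time, the measured TCP pose, the force and the opening at its end, in the units of the state.
- monitor.state(): the state, without advancing time (a new reading comes with each control period).
- vision.camera(name): name is "scene" or "top" or "wrist"; returns (picture, depth): 400x640x3 uint8, red, green, blue; 400x640 float32, mm along the optical axis (not along the pixel's ray), 0 where there is no reading.
- vision.get_calibration(name): a dict with "mtx" (3x3 intrinsics, pixels), "world_to_cam" (4x4, takes a point from world to camera coordinates). Camera axes: x right, y down, z forward; pixel columns grow to the right and rows downward; lengths in mm; the calibration is good to about 2 mm. A picture is of the moment at which its call begins: read the wrist's pose just before it. get_calibration takes no time and is no camera call; for the wrist camera it gives the pose at the moment of the call.
- ticket.hand_in(): hands the job in, once; it reports no verdict.
Trained networks look in the newest picture that a camera, given by its name, has taken for a name from the list of things; names that differ only in an ending like _2 or _b are one class to them, and where a whole thing is asked for, a point or a joint stands for the part that bears it (a point fixed in the world has none). Each returns a list of dicts, best first, with "conf" (0 to 1); they miss things now and then, are a little off and sometimes report something else, mostly with a low value. They report only what shows in the picture. A call takes as long as a camera call. They do not tell look-alikes from the thing itself.
- vision.spot_in(camera, target): "position" ([x, y, z] in mm, in world coordinates, good to about 4 mm: the middle of the surface that is visible of it).
- vision.mark_of(camera, target): "position" ([x, y, z] in mm, in world coordinates, good to about 4 mm: a listed point, or the origin of a listed thing).
The state is a dict: "time_s": time; "joint_positions": joint angles; "qd": joint speeds; "joint_torque": joint torques, N m; "ee_pos": TCP position; "ee_rot": TCP orientation; "contact_force": force on the tool from outside, world axes, zero at the start; "torque": the same for the moment, N m; "width": finger opening in mm.
Only numpy, scipy, OpenCV 4.12 (cv2) and the standard library are available. Lean on these libraries where they do the work, as an engineer would, in place of code of your own. Each camera call takes 0.05 s, during which the arm holds its last target.

## Working session

There is one attempt and no reset: what is moved stays moved. The work goes in short steps, Python scripts to look and compute and a tool call to move; the robot and the scene stay as the last step left them, time stands still between calls to the robot, and variables do not carry over. Pictures are saved under pics/ and viewed, and the job is handed in when it is done.

Besides the shell and the picture viewer there is one more tool, called after "Emit:" as name([rows], argument=value, ...), one row to a line, values as JSON. servo_tool: Moves the arm, as the interface text tells. Its arguments: {"type":"object","properties":{"plan":{"type":"array"},"grip_force":{"type":"number"}},"required":["plan"]}

```bash
mkdir -p pics; python3 - <<'E'
from workcell import monitor, vision, ticket, bot
import cv2,numpy as np
for n in ["scene","top"]:
    p,d=vision.camera(n); cv2.imwrite(f"pics/{n}0.png",p[:,:,::-1]); np.save(f"{n}_d.npy",d)
    for t in ["plug_in","bay","start_box","start_left_top","start_right_top","standby_box","stop","adapter"]:
        print(n,t,[(np.round(r["position"]).tolist(),round(r["conf"],2)) for r in vision.mark_of(n,t)][:4])
s=monitor.state();print(s["time_s"],s["ee_pos"],np.round(s["ee_rot"],3).tolist(),s["width"],bot.grip_depth)
for n in ["scene","top"]: print(vision.get_calibration(n))
E
```

```text
scene plug_in [([624.0, 43.0, 5.0], 0.79), ([389.0, 43.0, -1.0], 0.65)]
scene bay [([635.0, 45.0, -3.0], 0.93)]
scene start_box [([285.0, -368.0, -0.0], 0.59)]
scene start_left_top [([537.0, 288.0, 3.0], 0.49), ([499.0, -237.0, 74.0], 0.38)]
scene start_right_top [([486.0, -295.0, 73.0], 0.63), ([256.0, -390.0, 74.0], 0.43)]
scene standby_box [([537.0, 289.0, 4.0], 0.82), ([479.0, 518.0, -1.0], 0.38)]Traceback (most recent call last):
  File "<stdin>", line 6, in <module>
ValueError: it knows: adapter, bay, cleaner, mug, parts_tray, plug_in, pocket_meter, spare_unit, spool, standby_box, start_box, start_left_top, start_right_top
```

```bash
python3 - <<'E'
from workcell import monitor, vision, ticket, bot
import cv2,numpy as np
for n in ["top"]:
    p,d=vision.camera(n); cv2.imwrite(f"pics/{n}0.png",p[:,:,::-1]); np.save(f"{n}_d.npy",d)
    for t in ["plug_in","bay","start_box","start_left_top","start_right_top","adapter"]:
        print(n,t,[(np.round(r["position"]).tolist(),round(r["conf"],2)) for r in vision.mark_of(n,t)][:4])
s=monitor.state();print(s["time_s"],s["ee_pos"],np.round(s["ee_rot"],3).tolist(),s["width"],bot.grip_depth)
for n in ["scene","top"]: print(vision.get_calibration(n))
E
```

```text
top plug_in [([386.0, 43.0, 4.0], 0.95), ([623.0, 41.0, 7.0], 0.8)]
top bay [([633.0, 38.0, -3.0], 0.96)]
top start_box [([282.0, -367.0, -3.0], 0.96), ([514.0, -272.0, 5.0], 0.7)]
top start_left_top [([500.0, -237.0, 72.0], 0.65), ([268.0, -328.0, 74.0], 0.64)]
top start_right_top [([257.0, -394.0, 73.0], 0.49), ([485.0, -298.0, 75.0], 0.47)]
top adapter [([734.0, -202.0, -0.0], 0.69), ([412.0, -128.0, -0.0], 0.41)]
0.7 [277.89430213 587.59464915 231.3194634 ] [[-0.904, 0.428, -0.0], [0.428, 0.904, 0.0], [0.0, 0.0, -1.0]] 85.17774819134843 18.700000000000003
{'mtx': array([[502.22024905,   0.        , 319.07752319],
       [  0.        , 502.22024905, 202.86563238],
       [  0.        ,   0.        ,   1.        ]]), 'world_to_cam': array([[ 8.72413942e-01,  4.88589860e-01, -1.31856489e-02,
        -4.57929063e+02],
       [ 2.67408890e-01, -4.99712881e-01, -8.23880769e-01,
        -7.32991671e+01],
       [-4.09128829e-01,  7.15239110e-01, -5.66609757e-01,
         1.78487388e+03],
       [ 0.00000000e+00,  0.00000000e+00,  0.00000000e+00,
         1.00000000e+00]])}
{'mtx': array([[422.40987946,   0.        , 311.96582542],
       [  0.        , 422.40987946, 190.70222021],
       [  0.        ,   0.        ,   1.        ]]), 'world_to_cam': array([[-1.97875313e-02, -9.99561586e-01, -2.20247428e-02,
         1.11739226e+01],
       [-9.90234199e-01,  2.26340312e-02, -1.37564280e-01,
         5.13266422e+02],
       [ 1.38002479e-01,  1.90875961e-02, -9.90247938e-01,
         1.19428918e+03],
       [ 0.00000000e+00,  0.00000000e+00,  0.00000000e+00,
         1.00000000e+00]])}
```

View pics/scene0.png

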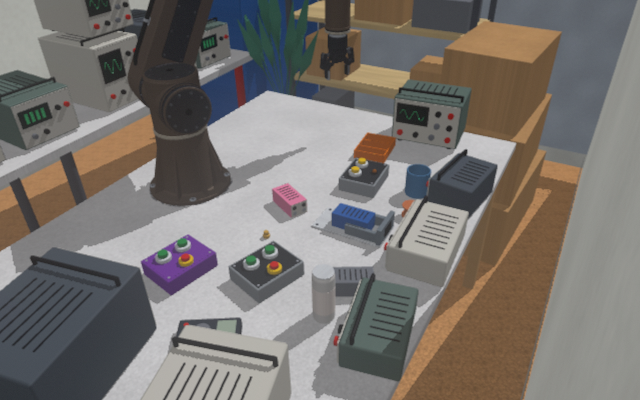

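View pics/top0.png

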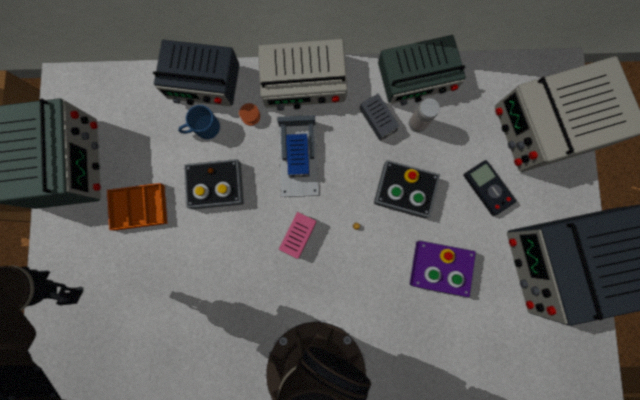

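The two plug-in candidates in the top view are blue (297,155) and pink (297,235), so I choose blue. The two start-box candidates are dark-topped with green buttons (407,188) and purple (444,268), so I choose the dark one. The yellow-button box at (214,185) is standby. Next I measure the chosen ones and check a close crop.

```bash
cat > h.py <<'E'
from workcell import monitor, vision, ticket, bot
import cv2,numpy as np
def world(n,d,cal=None):
    c=cal or vision.get_calibration(n); K=c["mtx"];T=np.linalg.inv(c["world_to_cam"])
    v,u=np.mgrid[0:400,0:640]
    P=np.stack([(u-K[0,2])/K[0,0]*d,(v-K[1,2])/K[1,1]*d,d],-1)
    return P@T[:3,:3].T+T[:3,3]
E
python3 - <<'E'
from h import *
p=cv2.imread("pics/top0.png");d=np.load("top_d.npy");W=world("top",d)
hsv=cv2.cvtColor(p,cv2.COLOR_BGR2HSV)
def show(name,m):
    P=W[m]; r=cv2.minAreaRect(P[:,:2].astype(np.float32))
    print(name,m.sum(),"med",np.round(np.median(P,0),1),"rect",[np.round(x,1) for x in r]);return P
box=np.zeros((400,640),bool);box[110:200,275:325]=1
z=W[...,2]
blue=box&(hsv[...,0]>100)&(hsv[...,0]<125)&(hsv[...,1]>130)&(z>40)
show("blue top",blue&(z>48))
show("stop",box&(z>52)&~blue&(W[...,0]>680))
show("base",box&(z<15)&(z>3))
show("rails",box&(z>30)&(z<46)&~blue)
b2=np.zeros((400,640),bool);b2[150:225,365:450]=1
show("box",b2&(z>42)&(z<58))
g=b2&(hsv[...,0]>50)&(hsv[...,0]<90)&(hsv[...,1]>80)
n,l,st,c=cv2.connectedComponentsWithStats(g.astype(np.uint8))
for i in range(1,n):
    if st[i,4]>15: show(("green",c[i]),(l==i)&(z>60))
cr=np.hstack([p[105:205,260:340],p[140:240,360:460]]);cv2.imwrite("pics/crop0.png",cv2.resize(cr,None,fx=4,fy=4,interpolation=cv2.INTER_CUBIC))
E
```

```text
blue top 825 med [619.2  40.9  57. ] rect [array([509.4,  28.6]), array([341.2,  65.6]), np.float64(6.5)]
stop 223 med [724.2  42.1  62.6] rect [array([707.1,  43.6]), array([ 53.6, 108.9]), np.float64(0.5)]
base 1540 med [564.1  33.7   6.5] rect [array([631.2,  37.3]), array([150.2, 276.3]), np.float64(88.7)]
rails 402 med [669.6  40.6  40.5] rect [array([639.7,  44. ]), array([107.4, 161.7]), np.float64(89.8)]
box 1984 med [ 516.7 -267.1   50.9] rect [array([ 514.1, -272.7]), array([160.9, 130.6]), np.float64(73.1)]
('green', array([395.93939394, 191.15151515])) 66 med [ 501.5 -236.    74.3] rect [array([ 430.7, -131.3]), array([ 23.9, 276.4]), np.float64(33.9)]
('green', array([418.23943662, 197.22535211])) 69 med [ 483.  -297.    74.5] rect [array([ 483.5, -297. ]), array([23.6, 24.4]), np.float64(3.3)]
```

View pics/crop0.png

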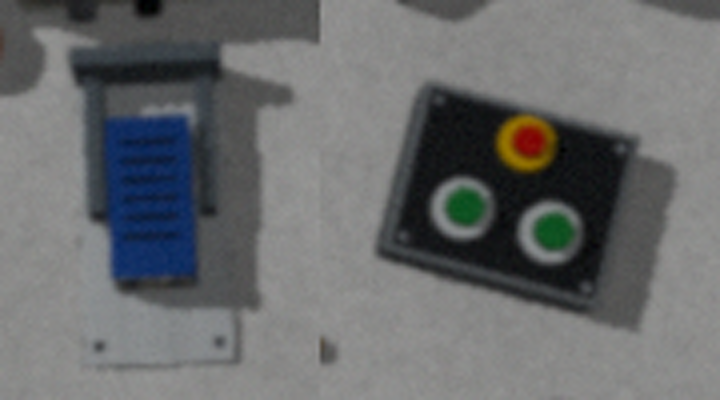

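```bash
python3 - <<'E'
from h import *
p=cv2.imread("pics/top0.png");d=np.load("top_d.npy");W=world("top",d)
hsv=cv2.cvtColor(p,cv2.COLOR_BGR2HSV)
z=W[...,2];x=W[...,0];y=W[...,1]
near=(x>480)&(x<760)&(abs(y-40)<75)
bl=(hsv[...,0]>100)&(hsv[...,0]<125)&(hsv[...,1]>130)
def show(name,m):
    m=cv2.morphologyEx(m.astype(np.uint8),cv2.MORPH_OPEN,np.ones((2,2)))
    n,l,st,c=cv2.connectedComponentsWithStats(m,connectivity=4)
    for i in range(1,n):
        if st[i,4]<25: continue
        P=W[l==i]; r=cv2.minAreaRect(P[:,:2].astype(np.float32))
        print(name,len(P),"z",np.round(np.median(P[:,2]),1),"lo",np.round(np.percentile(P,2,0),1),"hi",np.round(np.percentile(P,98,0),1),[np.round(q,1) for q in r])
show("blue",near&bl&(z>50)&(z<62))
show("stop",near&~bl&(z>53)&(x>680))
show("rails",near&~bl&(z>35)&(z<45)&(x<715))
show("base",near&(z>3)&(z<12))
E
```

```text
blue 802 z 56.8 lo [560.8  10.3   8.3] hi [672.   67.6  61.7] [array([507.9,  27. ]), array([337.4,  64.5]), np.float64(6.2)]
stop 214 z 61.8 lo [717.2 -12.2  14.1] hi [735.5  93.9  66.7] [array([723.6,  39.5]), array([ 28., 113.]), np.float64(11.6)]
rails 142 z 40.1 lo [614.9  -7.9   5. ] hi [710.8   5.6  46. ] [array([666.7,  -0.8]), array([104.9,  13.5]), np.float64(1.4)]
rails 130 z 40.7 lo [614.   72.5  24.6] hi [702.6  88.3  57.5] [array([521.1,  43.7]), array([377.8,  33.9]), np.float64(15.5)]
base 163 z 7.1 lo [678.1   8.4   2.5] hi [717.4  73.1  58.1] [array([697.8,  40.8]), array([65.1, 40.1]), np.float64(89.3)]
base 34 z 4.5 lo [641.8 -14.6  -2. ] hi [679.2  -8.2  10.5] [array([660.2, -11.2]), array([ 6. , 39.3]), np.float64(88.8)]
base 887 z 6.6 lo [ 5.028e+02 -1.630e+01 -2.000e-01] hi [610.3  92.6  12.8] [array([480.6,  37.1]), array([276.6, 114.1]), np.float64(1.4)]
```

Emit:
servo_tool([
  [0,0,0,-10,-8,0,0.3],
  [0,0,0,-20,-16,0,0.6],
  [0,0,0,-24,-20,0,0.6],
  [0,0,0,-26,-21,0,0.6],
  [0,0,0,-26,-21,0,0.6],
  [0,0,0,-26,-21,0,0.6],
  [0,0,0,-26,-21,0,0.6],
  [0,0,0,-26,-21,0,0.6],
  [0,0,0,-26,-21,0,0.6],
  [0,0,0,-26,-21,0,0.6],
  [0,0,0,-26,-21,0,0.6],
  [0,0,0,-26,-21,0,0.6],
  [0,0,0,-26,-21,0,0.6],
  [0,0,0,-26,-21,0,0.6],
  [0,0,0,-26,-21,0,0.6],
  [0,0,0,-26,-22,0,0.6],
  [0,0,0,-26,-22,0,0.6],
  [0,0,0,-20,-18,0,0.6],
  [0,0,0,-15,-14,0,0.6],
  [0,0,0,-10,-8,0,0.6],
])

```text
time_s: 2.37
ee_pos: [534.2, 43.5, 231.4]
ee_rot: [[-0.903, 0.429, 0.0], [0.429, 0.903, -0.0], [-0.0, -0.0, -1.0]]
contact_force: [0.4, 0.8, 0.2]
width: 34.3
```

Emit:
servo_tool([
  [0,0,-5,0,0,0,0.6],
  [0,0,-5,0,0,0,0.6],
  [0,0,-5,0,0,0,0.6],
  [0,0,-5,0,0,0,0.6],
  [0,0,-5.3,0,0,0,0.6],
  [0,0,0,0,0,0,0.6],
])

```text
time_s: 2.87
ee_pos: [533.6, 46.2, 231.3]
ee_rot: [[-1.0, -0.005, -0.0], [-0.005, 1.0, 0.0], [0.0, 0.0, -1.0]]
contact_force: [-0.4, -0.5, -0.4]
width: 34.3
```

```bash
python3 - <<'E'
from h import *
c=vision.get_calibration("wrist");p,d=vision.camera("wrist");cv2.imwrite("pics/wrist0.png",p[:,:,::-1]);np.save("w_d.npy",d)
W=world("wrist",d,c);np.save("w_W.npy",W)
s=monitor.state();print(s["time_s"],s["ee_pos"],np.round(s["ee_rot"],3).tolist(),s["width"],s["joint_positions"],s["contact_force"])
print(c)
E
```

```text
2.9167 [533.62518969  46.24356805 231.31683461] [[-1.0, 0.001, -0.0], [0.001, 1.0, 0.0], [0.0, 0.0, -1.0]] 33.954128183611324 [ 2.98150681e-02  3.21073288e-01  1.85818325e+00  5.01643585e-05
  9.62503252e-01 -1.53975560e+00] [ 0.46395074 -0.10284646 -0.55151184]
{'mtx': array([[307.24843573,   0.        , 317.54646828],
       [  0.        , 307.24843573, 200.53917018],
       [  0.        ,   0.        ,   1.        ]]), 'world_to_cam': array([[-5.46031821e-03,  9.99984839e-01,  7.12455530e-04,
        -4.28426501e+01],
       [ 9.56879343e-01,  5.01801454e-03,  2.90442322e-01,
        -5.48502049e+02],
       [ 2.90434344e-01,  2.26764148e-03, -9.56892235e-01,
         2.24567087e+02],
       [ 0.00000000e+00,  0.00000000e+00,  0.00000000e+00,
         1.00000000e+00]])}
```

View pics/wrist0.png

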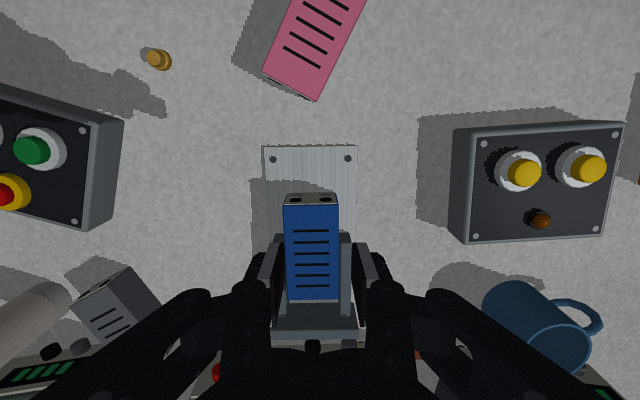

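The wrist view shows the blue unit at (311,250) with its cream front at (311,198). It sits between the rails with the stop at (318,325). The adapter is at (158,58) and the green-button box is at the left.

```bash
python3 - <<'E'
from h import *
p=cv2.imread("pics/wrist0.png");W=np.load("w_W.npy");hsv=cv2.cvtColor(p,cv2.COLOR_BGR2HSV)
z=W[...,2];x=W[...,0];y=W[...,1]
bl=(hsv[...,0]>100)&(hsv[...,0]<125)&(hsv[...,1]>130)
m=bl&(abs(z-56)<4)&(abs(y-41)<50)
v,u=np.nonzero(m)
print("z",np.median(z[m]),"x",np.percentile(x[m],[0.5,99.5]),"y",np.percentile(y[m],[.5,99.5]))
# side edges
L=[];
for r in range(210,298,4):
    c=np.nonzero(m[r])[0]
    if len(c)>20: L.append((x[r,c[0]],y[r,c[0]],x[r,c[-1]],y[r,c[-1]]))
L=np.array(L);print("edge slopes",np.polyfit(L[:,0],L[:,1],1),np.polyfit(L[:,2],L[:,3],1))
print(L[[0,-1]].round(1))
# front edge
F=[]
for c in range(288,336,4):
    r=np.nonzero(m[:,c])[0]
    if len(r): F.append((y[r[0],c],x[r[0],c]))
F=np.array(F);print("front",np.polyfit(F[:,0],F[:,1],1),F[:,1].round(1))
# base plate edges
b=(abs(z-6)<2.5)&(x>480)&(x<590)&(abs(y-40)<90)
for nm,col in (("first",0),("last",-1)):
    B=[]
    for r in range(150,178,3):
        c=np.nonzero(b[r,255:370])[0]+255
        if len(c): B.append((x[r,c[col]],y[r,c[col]]))
    B=np.array(B);print(nm,np.polyfit(B[:,0],B[:,1],1),B[[0,-1]].round(1))
# back stop top, rails
for nm,mm in (("stop",(abs(z-62)<3)&(x>700)&(x<760)&(abs(y-40)<60)&~bl),("rail",(abs(z-40)<3)&(x<715)&(x>600)&(abs(y-40)<60)&~bl)):
    if mm.sum(): print(nm,mm.sum(),np.percentile(x[mm],[1,50,99]).round(1),np.percentile(y[mm],[1,99]).round(1))
for r in range(130,330,6): print(r,W[r,318].round(0).tolist(),end=" ")
E
```

```text
z 56.22851125967691 x [561.14359484 679.14370111] y [ 8.15141624 70.29030196]
edge slopes [ 0.02258336 -5.14398265] [2.33842932e-02 5.50325390e+01]
[[566.8   8.2 566.8  68.3]
 [673.3   9.9 671.9  70.8]]
front [-2.07694827e-02  5.61938232e+02] [561.6 561.4 561.4 561.4 561.4 561.3 561.2 561.1 561.  561.  561.1 560. ]
first [ 1.03293091e-02 -2.37892609e+01] [[508.6 -18.4]
 [541.4 -18.5]]
last [4.24109072e-02 6.98933767e+01] [[508.   91.5]
 [540.9  92.9]]
stop 1002 [716.9 723.7 732.9] [-10.4  95.3]
rail 1006 [613.  670.7 714. ] [-2.4 87.8]
130 [485.0, 46.0, 1.0] 136 [492.0, 46.0, 1.0] 142 [499.0, 46.0, 1.0] 148 [506.0, 46.0, 7.0] 154 [513.0, 46.0, 7.0] 160 [520.0, 46.0, 7.0] 166 [528.0, 46.0, 5.0] 172 [535.0, 46.0, 6.0] 178 [542.0, 46.0, 6.0] 184 [550.0, 46.0, 5.0] 190 [558.0, 46.0, 6.0] 196 [560.0, 46.0, 26.0] 202 [560.0, 46.0, 50.0] 208 [564.0, 46.0, 57.0] 214 [571.0, 46.0, 56.0] 220 [578.0, 46.0, 56.0] 226 [586.0, 47.0, 55.0] 232 [592.0, 47.0, 57.0] 238 [600.0, 47.0, 56.0] 244 [607.0, 47.0, 57.0] 250 [615.0, 47.0, 56.0] 256 [623.0, 47.0, 56.0] 262 [630.0, 47.0, 57.0] 268 [637.0, 47.0, 57.0] 274 [645.0, 47.0, 58.0] 280 [654.0, 47.0, 55.0] 286 [662.0, 47.0, 56.0] 292 [669.0, 47.0, 57.0] 298 [678.0, 47.0, 56.0] 304 [718.0, 47.0, 11.0] 310 [719.0, 47.0, 24.0] 316 [718.0, 47.0, 37.0] 322 [718.0, 47.0, 49.0] 328 [717.0, 47.0, 60.0]
```

Emit:
servo_tool([
  [0,0,-1.3,0,-8.6,0,0.7],
  [0,0,0,0,0,12,0.7],
  [0,0,0,0,0,24,0.7],
  [0,0,0,0,0,28,0.7],
  [0,0,0,0,0,28,0.7],
  [0,0,0,0,0,28,0.7],
  [0,0,0,0,0,28,0.7],
  [0,0,0,0,0,28,0.7],
  [0,0,0,0,0,20,0.7],
  [0,0,0,0,0,12,0.7],
  [0,0,0,0,0,5,0.7],
  [0,0,0,0,0,0,0.7],
  [0,0,0,0,0,0,0.7],
])

```text
time_s: 4.0
ee_pos: [534.2, 37.6, 18.7]
ee_rot: [[-1.0, -0.021, 0.0], [-0.021, 1.0, 0.0], [-0.0, -0.0, -1.0]]
contact_force: [0.8, -0.2, -0.9]
width: 25.5
```

```bash
python3 - <<'E'
from h import *
p,d=vision.camera("wrist");cv2.imwrite("pics/wrist1.png",p[:,:,::-1])
s=monitor.state();print(s["time_s"],s["ee_pos"],np.round(s["ee_rot"],3).tolist(),s["width"],s["contact_force"])
E
```

```text
4.05 [534.50254793  37.56244298  19.11820662] [[-1.0, -0.021, 0.001], [-0.021, 1.0, 0.0], [-0.001, -0.0, -1.0]] 25.43727223828165 [ 0.3512284  -0.19735506 -0.59158276]
```

View pics/wrist1.png

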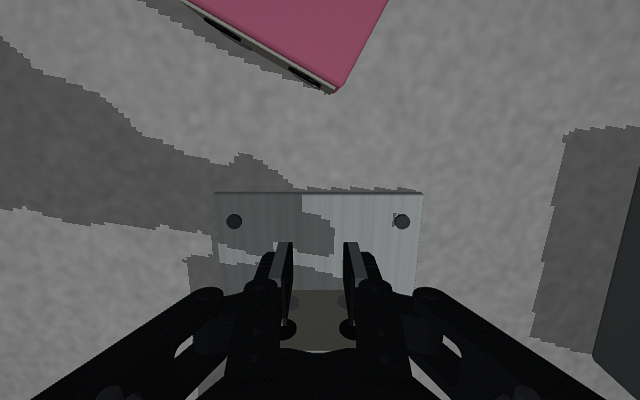

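The fingertips (about 285,245 and 352,245) stand over the base plate just in front of the cream face, with nothing else near. Now I push.

Emit:
servo_tool([
  [0,0,0,-3,0,0,0.7],
  [0,0,0,-4,0,0,0.7],
  [0,0,0,-4,0,0,0.7],
  [0,0,0,-2,0,0,0.7],
  [0,0,0,-2,0,0,0.7],
  [0,0,0,-2,0,0,0.7],
  [0,0,0,-3,0,0,0.7],
  [0,0,0,-3,0,0,0.7],
  [0,0,0,-3,0,0,0.7],
  [0,0,0,-3,0,0,0.7],
  [0,0,0,-3,0,0,0.7],
  [0,0,0,-3,0,0,0.7],
  [0,0,0,-3,0,0,0.7],
])

```text
time_s: 5.13
ee_pos: [570.7, 38.4, 18.1]
ee_rot: [[-1.0, -0.022, -0.003], [-0.022, 1.0, -0.0], [0.003, 0.0, -1.0]]
contact_force: [-6.3, 0.2, 5.1]
width: 25.4
```

Emit:
servo_tool([
  [0,0,0,-2,0,0,0.7],
  [0,0,0,-2,0,0,0.7],
  [0,0,0,-2,0,0,0.7],
  [0,0,0,-1,0,0,0.7],
])

```text
time_s: 5.47
ee_pos: [578.2, 38.5, 18.1]
ee_rot: [[-1.0, -0.022, -0.002], [-0.022, 1.0, -0.0], [0.002, 0.0, -1.0]]
contact_force: [-5.7, -0.1, 3.1]
width: 25.5
```

Emit:
servo_tool([
  [0,0,0,-1.5,0,0,0.7],
  [0,0,0,-1.5,0,0,0.7],
  [0,0,0,-1.5,0,0,0.7],
  [0,0,0,-1,0,0,0.7],
])

```text
time_s: 5.8
ee_pos: [583.8, 38.6, 18.1]
ee_rot: [[-1.0, -0.022, -0.001], [-0.022, 1.0, -0.0], [0.001, 0.0, -1.0]]
contact_force: [-5.2, -0.2, 1.9]
width: 25.5
```

Emit:
servo_tool([
  [0,0,0,-1,0,0,0.7],
  [0,0,0,-1,0,0,0.7],
])

```text
time_s: 5.97
ee_pos: [586.3, 38.7, 18.2]
ee_rot: [[-1.0, -0.022, -0.0], [-0.022, 1.0, -0.0], [0.0, -0.0, -1.0]]
contact_force: [-2.3, 0.9, -1.6]
width: 25.8
```

Emit:
servo_tool([
  [0,0,0,-1,0,0,0.7],
  [0,0,0,-1,0,0,0.7],
])

```text
time_s: 6.13
ee_pos: [587.5, 38.7, 18.1]
ee_rot: [[-1.0, -0.022, -0.002], [-0.022, 1.0, -0.0], [0.002, 0.0, -1.0]]
contact_force: [-13.5, -0.4, 9.2]
width: 25.6
```

Emit:
servo_tool([
  [0,0,0,-1,0,0,0.7],
  [0,0,0,0,0,0,0.7],
])

```text
time_s: 6.3
ee_pos: [587.4, 38.8, 18.1]
ee_rot: [[-1.0, -0.023, -0.004], [-0.023, 1.0, -0.0], [0.004, 0.0, -1.0]]
contact_force: [-13.1, -0.4, 8.2]
width: 25.5
```

Emit:
servo_tool([
  [0,0,0,-1,0,0,0.7],
  [0,0,0,0,0,0,0.7],
])

```text
time_s: 6.47
ee_pos: [587.4, 38.8, 18.0]
ee_rot: [[-1.0, -0.022, -0.006], [-0.022, 1.0, -0.0], [0.006, 0.0, -1.0]]
contact_force: [-18.3, -0.9, 13.0]
width: 25.6
```

The TCP stopped at x = 587.4 while the force rose to 18 N, so the unit is against the stop. I back off straight, then rise and look.

Emit:
servo_tool([
  [0,0,0,3,0,0,0.7],
  [0,0,0,6,0,0,0.7],
  [0,0,0,12,0,0,0.7],
  [0,0,0,16,0,0,0.7],
  [0,0,0,12,0,0,0.7],
  [0,0,0,4,0,-8,0.7],
  [0,0,0,0,0,-24,0.7],
  [0,0,0,0,0,-30,0.7],
  [0,0,0,0,0,-30,0.7],
  [0,0,0,0,0,-30,0.6],
  [0,0,0,0,0,-30,0.5],
  [0,0,0,0,0,-20,0.42],
  [0,0,0,0,0,-10,0.42],
  [0,0,0,0,0,0,0.42],
])

```text
time_s: 7.63
ee_pos: [539.2, 37.6, 203.1]
ee_rot: [[-1.0, -0.022, 0.005], [-0.022, 1.0, 0.0], [-0.005, -0.0, -1.0]]
contact_force: [0.4, 0.8, -0.6]
width: 49.6
```

```bash
cat > plug.py <<'E'
from h import *
import sys
def meas(fn):
    c=vision.get_calibration("wrist");p,d=vision.camera("wrist");cv2.imwrite(fn,p[:,:,::-1])
    W=world("wrist",d,c);hsv=cv2.cvtColor(p,cv2.COLOR_RGB2HSV)
    z=W[...,2];x=W[...,0];y=W[...,1]
    bl=(hsv[...,0]>100)&(hsv[...,0]<125)&(hsv[...,1]>130)
    m=bl&(abs(z-56)<4)&(abs(y-41)<50)&(x>540)&(x<740)
    if m.sum(): print("plug z",np.median(z[m]),"x",np.percentile(x[m],[.5,99.5]),"y",np.percentile(y[m],[.5,99.5]))
    mm=(abs(z-62)<3)&(x>700)&(x<760)&(abs(y-40)<60)&~bl
    print("stop",np.percentile(x[mm],[1,50,99]) if mm.sum() else None)
    mm=(abs(z-40)<3)&(x<715)&(x>590)&(abs(y-40)<60)&~bl
    print("rail",np.percentile(x[mm],[1,50,99]) if mm.sum() else None)
    s=monitor.state();print(s["time_s"],s["ee_pos"],np.round(s["ee_rot"],3).tolist(),s["width"],s["contact_force"],s["joint_positions"])
    return p,W
E
python3 -c "
from plug import *
meas('pics/wrist2.png')"
```

```text
plug z 56.25065605745803 x [598.60076886 715.66747014] y [ 8.84750446 70.62986467]
stop [716.70750297 721.84826027 731.26126954]
rail [596.1132906  657.1711479  713.43383034]
7.6833 [538.31521042  37.61510397 201.29209413] [[-1.0, -0.022, 0.003], [-0.022, 1.0, 0.0], [-0.003, -0.0, -1.0]] 49.39188539759681 [ 0.27067175 -0.00562498 -0.28981027] [ 1.35778651e-02  3.60510444e-01  1.88451625e+00  9.28381431e-06
  8.93906746e-01 -1.57965505e+00]
```

View pics/wrist2.png

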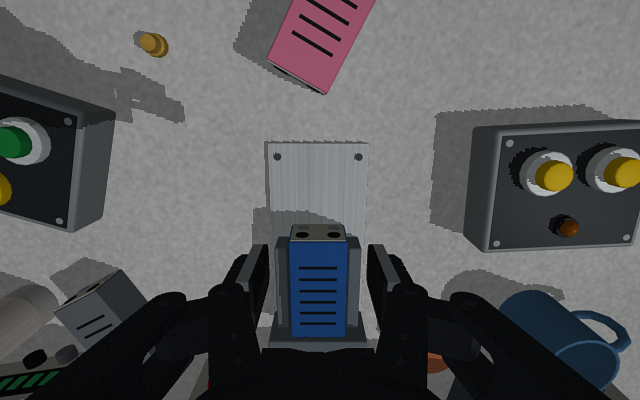

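The unit is home: its rear at about 716–718 meets the stop face at 717–718, its front is at 598.5, and it is level (image 290–347, 225–338). Next is the start box.

Emit:
servo_tool([
  [0,0,0,1.4,-8,0,0.42],
  [0,0,0,3,-18,0,0.42],
  [0,0,0,4,-25,0,0.42],
  [0,0,0,5,-28,0,0.42],
  [0,0,0,5,-28,0,0.42],
  [0,0,0,5,-28,0,0.42],
  [0,0,0,5,-28,0,0.42],
  [0,0,0,5,-28,0,0.42],
  [0,0,0,5,-28,0,0.42],
  [0,0,0,5,-28,0,0.42],
  [0,0,0,4,-26,0,0.42],
  [0,0,0,3,-18,0,0.42],
  [0,0,0,2,-12,0,0.42],
  [0,0,4.2,0,0,0,0.42],
  [0,0,5,0,0,0,0.42],
  [0,0,5,0,0,0,0.42],
  [0,0,4,0,0,0,0.42],
  [0,0,0,0,0,0,0.42],
])

```text
time_s: 9.18
ee_pos: [491.3, -266.2, 199.1]
ee_rot: [[-0.956, 0.294, -0.002], [0.294, 0.956, 0.001], [0.002, 0.001, -1.0]]
contact_force: [0.3, 0.4, 0.8]
width: 49.3
```

```bash
python3 - <<'E'
from h import *
for k in range(1):
    c=vision.get_calibration("wrist");p,d=vision.camera("wrist");cv2.imwrite("pics/wrist3.png",p[:,:,::-1])
    W=world("wrist",d,c);hsv=cv2.cvtColor(p,cv2.COLOR_RGB2HSV);z=W[...,2]
    g=(hsv[...,0]>50)&(hsv[...,0]<90)&(hsv[...,1]>120)&(abs(z-74)<5)
    n,l,st,cc=cv2.connectedComponentsWithStats(g.astype(np.uint8))
    for i in range(1,n):
        if st[i,4]>60:
            P=W[l==i];print(cc[i],st[i,4],P.mean(0).round(1),[np.round(q,1) for q in cv2.minAreaRect(P[:,:2].astype(np.float32))][:2])
for t in ["start_left_top","start_right_top"]: print(t,[(np.round(r["position"]).tolist(),round(r["conf"],2)) for r in vision.mark_of("wrist",t)][:3])
s=monitor.state();print(s["time_s"],s["ee_pos"],np.round(s["ee_rot"],3).tolist(),s["width"],s["contact_force"])
E
```

```text
[280.5620438  194.01021898] 685 [ 482.2 -299.    73.9] [array([ 482.7, -299.4]), array([26.4, 26.3])]
[350.20467836 193.82602339] 684 [ 500.5 -238.6   73.9] [array([ 501.2, -238.6]), array([26.5, 26.3])]
start_left_top [([503.0, -240.0, 79.0], 0.82), ([517.0, -274.0, 0.0], 0.45)]
start_right_top [([479.0, -298.0, 70.0], 0.92), ([631.0, 42.0, -0.0], 0.61)]
9.3333 [ 491.57169587 -266.24886967  199.63973465] [[-0.958, 0.288, -0.001], [0.288, 0.958, 0.001], [0.001, 0.0, -1.0]] 49.61607854003678 [ 0.656198   -0.57426361  0.31754535]
```

View pics/wrist3.png

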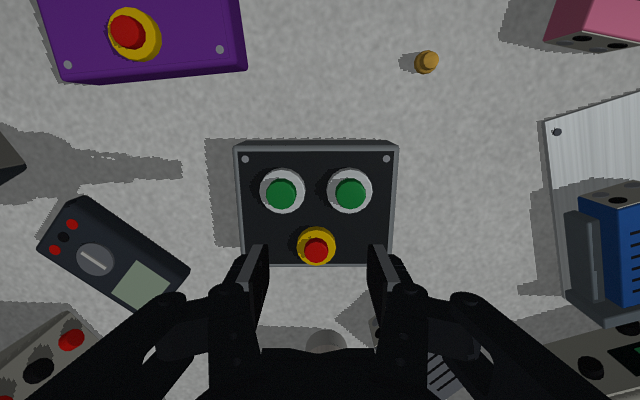

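The wrist view shows both greens, at (281,194) and (350,194), centred in front of the gripper with the fingers lined up. Red stop (316,248) is 58 mm away. Descending.

Emit:
servo_tool([
  [0,0,0,0,-1.7,8,0.42],
  [0,0,0,0,0,16,0.42],
  [0,0,0,0,0,20,0.42],
  [0,0,0,0,0,20,0.42],
  [0,0,0,0,0,20,0.42],
  [0,0,0,0,0,15,0.42],
  [0,0,0,0,0,9,0.42],
  [0,0,0,0,0,5,0.42],
  [0,0,0,0,0,1,0.42],
  [0,0,0,0,0,0,0.42],
])

```text
time_s: 10.17
ee_pos: [491.5, -268.2, 86.4]
ee_rot: [[-0.957, 0.291, 0.0], [0.291, 0.957, -0.0], [-0.0, -0.0, -1.0]]
contact_force: [-0.5, -0.8, -0.9]
width: 49.4
```

```bash
python3 - <<'E'
from h import *
p,d=vision.camera("wrist");q,_=vision.camera("scene")
cv2.imwrite("pics/w4.png",np.vstack([p[100:340,150:490],cv2.resize(q[190:310,190:360],(340,240),interpolation=cv2.INTER_CUBIC)])[:,:,::-1])
s=monitor.state();print(s["time_s"],s["ee_pos"],np.round(s["ee_rot"],3).tolist(),s["width"],s["contact_force"])
E
```

```text
10.2667 [ 491.86098758 -268.41921391   87.03595367] [[-0.957, 0.291, 0.001], [0.291, 0.957, -0.001], [-0.001, -0.0, -1.0]] 49.4396553745897 [ 0.41020188 -0.5314145   0.87865864]
```

View pics/w4.png

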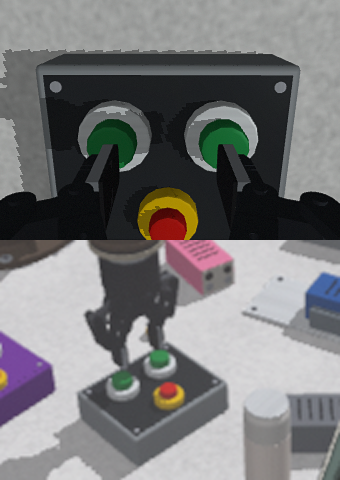

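```bash
python3 - <<'E'
from h import *
c=vision.get_calibration("wrist");p,d=vision.camera("wrist")
s=monitor.state();R=np.array(s["ee_rot"]);t=np.array(s["ee_pos"])
W=world("wrist",d,c);L=(W-t)@R  # tool frame
hsv=cv2.cvtColor(p,cv2.COLOR_RGB2HSV)
g=(hsv[...,0]>50)&(hsv[...,0]<90)&(hsv[...,1]>120)
for sgn in (1,-1):
    m=(d>0)&(L[...,2]<9)&(L[...,2]>-60)&(L[...,1]*sgn>10)&(L[...,1]*sgn<60)&(abs(L[...,0])<40)&~g
    P=L[m];print(sgn,len(P),np.percentile(P,[1,50,99],axis=0).round(1).tolist())
    for lo in range(-50,10,6):
        Q=P[(P[:,2]>=lo)&(P[:,2]<lo+6)]
        if len(Q)>3: print("  z",lo,len(Q),"x",np.percentile(Q[:,0],[2,98]).round(1),"y",np.percentile(Q[:,1],[2,98]).round(1))
    G=L[g&(L[...,1]*sgn>0)&(abs(L[...,1])<60)&(L[...,2]<20)];print("  green",len(G),G.mean(0).round(1),np.percentile(G,[1,99],axis=0).round(1).tolist())
print(s["time_s"])
E
```

```text
1 5988 [[-10.5, 23.8, -59.9], [7.1, 37.1, -53.6], [13.7, 55.9, -7.8]]
  z -50 494 x [ 6.2 13.9] y [25.7 51.2]
  z -44 458 x [-9.2 12.2] y [23.9 33.4]
  z -38 329 x [-10.3  11.4] y [23.9 36.7]
  z -32 344 x [-9.5 11.4] y [23.9 37.4]
  z -26 293 x [-9.6 11.4] y [23.9 37.4]
  z -20 266 x [-10.1  11.4] y [23.9 37.4]
  z -14 205 x [-9.  11.3] y [23.9 36.3]
  z -8 64 x [-10.1  11. ] y [23.9 29.8]
  green 1347 [ 4.  29.7 13. ] [[-10.8, 18.1, -7.5], [12.9, 44.0, 19.5]]
-1 6042 [[-10.7, -57.4, -59.9], [7.1, -38.6, -53.7], [13.6, -25.2, -7.6]]
  z -50 499 x [ 6.1 13.7] y [-52.5 -27. ]
  z -44 466 x [-9.3 12. ] y [-35.9 -25.3]
  z -38 332 x [-9.9 11.4] y [-38.4 -25.2]
  z -32 338 x [-9.8 11.4] y [-38.7 -25.3]
  z -26 297 x [-9.9 11.4] y [-38.6 -25.3]
  z -20 264 x [-9.8 11.4] y [-38.6 -25.3]
  z -14 204 x [-9.7 11.5] y [-37.  -25.3]
  z -8 69 x [-10.   10.9] y [-31.9 -25.3]
  green 1359 [  4.5 -30.6  11.7] [[-10.7, -45.0, -73.9], [13.2, -18.8, 19.4]]
10.3167
```

The tips sit 7 mm behind the TCP and over the button centres to within about 1 mm, so contact is expected at TCP z ≈ 67 and bottom at ≈ 59.

Emit:
servo_tool([
  [0,0,0,0,0,4,0.42],
  [0,0,0,0,0,5,0.42],
  [0,0,0,0,0,4,0.42],
  [0,0,0,0,0,2,0.42],
  [0,0,0,0,0,1,0.42],
  [0,0,0,0,0,0,0.42],
])

```text
time_s: 10.82
ee_pos: [491.2, -268.0, 70.0]
ee_rot: [[-0.957, 0.291, -0.001], [0.291, 0.957, 0.0], [0.001, 0.0, -1.0]]
contact_force: [-1.7, 1.4, 2.5]
width: 49.3
```

Emit:
servo_tool([
  [0,0,0,0,0,2,0.42],
  [0,0,0,0,0,2,0.42],
  [0,0,0,0,0,2,0.42],
  [0,0,0,0,0,2,0.42],
])

```text
time_s: 11.15
ee_pos: [491.4, -268.1, 62.6]
ee_rot: [[-0.957, 0.291, 0.0], [0.291, 0.957, -0.0], [-0.0, -0.0, -1.0]]
contact_force: [-10.4, 4.9, 48.3]
width: 49.4
```

Emit:
servo_tool([
  [0,0,0,0,0,2,0.42],
  [0,0,0,0,0,1.5,0.42],
])

```text
time_s: 11.32
ee_pos: [491.6, -268.2, 61.8]
ee_rot: [[-0.957, 0.291, 0.001], [0.291, 0.957, -0.001], [-0.001, -0.0, -1.0]]
contact_force: [-22.6, 12.4, 103.2]
width: 49.5
```

Force is too high, because the buttons bottomed earlier than expected. I ease off while staying on the bottom.

Emit:
servo_tool([
  [0,0,0,0,0,-1.8,0.42],
])

```text
time_s: 11.4
ee_pos: [491.3, -268.1, 63.0]
ee_rot: [[-0.957, 0.291, 0.001], [0.291, 0.957, -0.001], [-0.001, -0.0, -1.0]]
contact_force: [-6.5, 4.3, 15.5]
width: 49.6
```

Emit:
servo_tool([
  [0,0,0,0,0,0,0.42],
  [0,0,0,0,0,0,0.42],
])

```text
time_s: 11.57
ee_pos: [491.4, -268.1, 62.6]
ee_rot: [[-0.957, 0.291, 0.001], [0.291, 0.957, -0.001], [-0.001, -0.0, -1.0]]
contact_force: [-11.5, 6.9, 47.7]
width: 49.3
```

Emit:
servo_tool([
  [0,0,0,0,0,-0.4,0.42],
  [0,0,0,0,0,0,0.42],
  [0,0,0,0,0,0,0.42],
])

```text
time_s: 11.82
ee_pos: [491.4, -268.1, 62.6]
ee_rot: [[-0.957, 0.291, 0.001], [0.291, 0.957, -0.0], [-0.001, -0.0, -1.0]]
contact_force: [-9.8, 5.5, 39.5]
width: 49.6
```

```bash
python3 - <<'E'
from h import *
c=vision.get_calibration("wrist");p,d=vision.camera("wrist");s=monitor.state()
W=world("wrist",d,c);R=np.array(s["ee_rot"]);L=(W-np.array(s["ee_pos"]))@R
hsv=cv2.cvtColor(p,cv2.COLOR_RGB2HSV);g=(hsv[...,0]>50)&(hsv[...,0]<90)&(hsv[...,1]>120)
for sgn in (1,-1):
    G=W[g&(L[...,1]*sgn>0)&(abs(L[...,1])<60)&(abs(L[...,0])<20)&(W[...,2]<80)&(W[...,2]>50)];print(sgn,len(G),"top z",np.percentile(G[:,2],[5,25,50,75,95]).round(1))
print(s["time_s"],s["ee_pos"],s["contact_force"],"tool torque",R.T@np.array(s["torque"]))
q,_=vision.camera("scene")
cv2.imwrite("pics/w5.png",np.vstack([p[100:340,150:490],cv2.resize(q[190:310,190:360],(340,240),interpolation=cv2.INTER_CUBIC)])[:,:,::-1])
E
```

```text
1 891 top z [63.4 64.8 65.5 66.  66.9]
-1 896 top z [63.3 64.9 65.6 66.1 66.8]
11.8667 [ 491.41456259 -268.15848622   62.63217645] [-10.2265946    5.31979164  40.11263513] tool torque [-0.44988682  1.90072484  0.0021996 ]
```

View pics/w5.png

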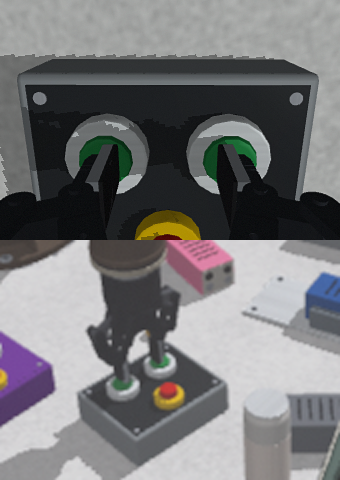

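Both green tops are at z ≈ 65.6 (66 is fully down), and the picture shows both sunk into their white collars. I keep holding.

Emit:
servo_tool([
  [0,0,0,0,0,0,0.42],
  [0,0,0,0,0,0,0.42],
  [0,0,0,0,0,0,0.42],
  [0,0,0,0,0,0,0.42],
  [0,0,0,0,0,0,0.42],
  [0,0,0,0,0,0,0.42],
  [0,0,0,0,0,0,0.42],
  [0,0,0,0,0,0,0.42],
  [0,0,0,0,0,0,0.42],
  [0,0,0,0,0,0,0.42],
  [0,0,0,0,0,0,0.42],
  [0,0,0,0,0,0,0.42],
  [0,0,0,0,0,0,0.42],
  [0,0,0,0,0,0,0.42],
  [0,0,0,0,0,0,0.42],
  [0,0,0,0,0,0,0.42],
])

```text
time_s: 13.25
ee_pos: [491.4, -268.1, 62.6]
ee_rot: [[-0.957, 0.291, 0.001], [0.291, 0.957, -0.0], [-0.001, -0.0, -1.0]]
contact_force: [-10.3, 5.7, 40.3]
width: 49.7
```

Emit:
servo_tool([
  [0,0,0,0,0,0,0.42],
  [0,0,0,0,0,0,0.42],
  [0,0,0,0,0,0,0.42],
  [0,0,0,0,0,0,0.42],
  [0,0,0,0,0,0,0.42],
  [0,0,0,0,0,0,0.42],
  [0,0,0,0,0,0,0.42],
  [0,0,0,0,0,0,0.42],
  [0,0,0,0,0,0,0.42],
  [0,0,0,0,0,0,0.42],
  [0,0,0,0,0,0,0.42],
  [0,0,0,0,0,0,0.42],
  [0,0,0,0,0,0,0.42],
  [0,0,0,0,0,0,0.42],
  [0,0,0,0,0,0,0.42],
  [0,0,0,0,0,0,0.42],
])

```text
time_s: 14.58
ee_pos: [491.4, -268.1, 62.7]
ee_rot: [[-0.957, 0.291, 0.001], [0.291, 0.957, -0.0], [-0.001, -0.0, -1.0]]
contact_force: [-10.9, 6.5, 39.4]
width: 49.7
```

Emit:
servo_tool([
  [0,0,0,0,0,-6,0.42],
  [0,0,0,0,0,-10,0.42],
  [0,0,0,0,0,-15,0.42],
  [0,0,0,0,0,-25,0.42],
  [0,0,0,0,0,-30,0.42],
  [0,0,0,0,0,-30,0.42],
  [0,0,0,0,0,-15,0.42],
  [0,0,0,0,0,-5,0.42],
  [0,0,0,0,0,0,0.42],
  [0,0,0,0,0,0,0.42],
])

```text
time_s: 15.42
ee_pos: [491.1, -268.0, 196.4]
ee_rot: [[-0.957, 0.291, -0.0], [0.291, 0.957, 0.0], [0.0, 0.0, -1.0]]
contact_force: [-0.1, 0.5, -0.9]
width: 49.3
```

```bash
python3 - <<'E'
from h import *
c=vision.get_calibration("wrist");p,d=vision.camera("wrist");s=monitor.state()
W=world("wrist",d,c);hsv=cv2.cvtColor(p,cv2.COLOR_RGB2HSV);z=W[...,2]
g=(hsv[...,0]>50)&(hsv[...,0]<90)&(hsv[...,1]>120)&(z>55)&(z<85)
n,l,st,cc=cv2.connectedComponentsWithStats(g.astype(np.uint8))
for i in range(1,n):
    if st[i,4]>60: print(cc[i],np.median(W[l==i],0).round(1))
print(s["time_s"],s["ee_pos"],s["contact_force"])
q,dt=vision.camera("top");cv2.imwrite("pics/top9.png",q[:,:,::-1])
W=world("top",dt);z=W[...,2];h=cv2.cvtColor(q,cv2.COLOR_RGB2HSV)
m=(h[...,0]>100)&(h[...,0]<125)&(h[...,1]>130)&(abs(z-56)<5)&(abs(W[...,1]-40)<50)&(W[...,0]>500)&(W[...,0]<760)
print("plug x",np.percentile(W[m][:,0],[1,99]),"y",np.percentile(W[m][:,1],[1,99]))
E
```

```text
[282.56887052 193.22451791] [ 481.6 -298.4   74. ]
[352.30674003 193.32874828] [ 499.8 -238.7   74. ]
15.4667 [ 490.85573042 -267.80787202  195.92379894] [-0.22094459  0.22868757 -0.22200664]
plug x [600.81355822 716.84151711] y [12.13508463 72.53764937]
```

View pics/top9.png

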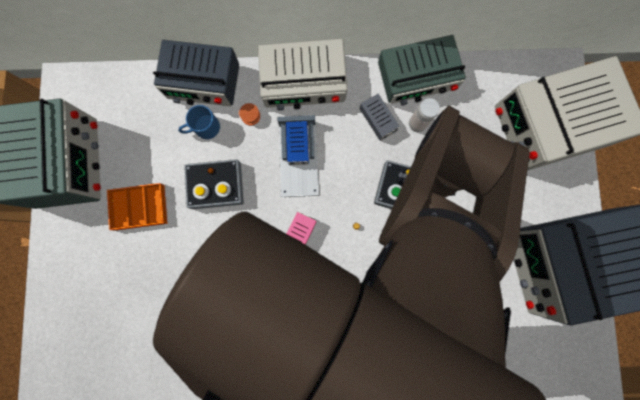

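Both buttons are back up (tops at 74.0). The blue unit is against the stop (297,140), and the bystanders in view are where they were. Handing in.

```bash
python3 -c "
from workcell import ticket
print(ticket.hand_in())"
```

```text
the job is handed in; nothing more can be done
None
```

I pushed the blue unit fully home with the fingertips, then pressed both green start buttons together, held them down and let them up together. The job was handed in at about 15.5 s, well under the 56 s limit.

- **Plug-in unit:** the push stopped dead at 18 N with the fingertips no longer advancing. The wrist camera then put its front at x ≈ 598 and its rear at ≈ 716, against the stop face at ≈ 717. Its height did not change, so it was not lifted.
- **Start buttons:** both tops measured about z 65.6 mm while held (66 is fully down). I held them for about 3.3 s at about 40 N in total. Afterwards both were back up at 74.0 mm, with the tool about 120 mm clear and no force on it.
- **Force spike:** while pressing, the wrist force briefly reached 103 N, against the 120 N limit. The buttons bottomed about 3 mm higher than I had computed, so I eased off at once.
- **Everything else:** the red stop and yellow buttons were never approached. The bystanders visible in the last top view had not moved. The arm hid the purple box and the pocket meter there, so those two were not rechecked.

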